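Check the hook scale with its check weight

ROBOT

A 6-joint arm with a two-finger parallel gripper is mounted at the origin on a cart in front of the work surface, level with it; the furniture and walls round the work are solid. World frame = base frame: x ahead of the robot, y to its left, z up, the work surface at z = 0. Lengths are in mm, angles in rad, forces in N, time in s.
With the tool pointing down it reaches from about 275 to 1000 mm from the base axis. Payload 8.4 kg.
Tool frame: the origin (TCP) lies on the centre line of the jaws, within the pads' length; the fingertips stand 17 mm ahead of it and the grasp point (between the pads) lies 2 mm behind it; z points along the fingers, y is the line along which they close (so a half turn about z gives the same grasp; the last joint's range is limited). The gripper opens to 85 mm and grips with 20 to 120 N. Pads are 22 mm wide; open, the fingers measure 114 mm over their backs; the gripper's body (76 mm by 85 mm) begins 54 mm behind the grasp point. The pads swing forward as they close: fully open they stand 13 mm farther back than shut.
Start: joints at [-1.112, 0.353, 1.633, -0, 1.155, -0.002], TCP at [277.915, -559.814, 248.281] pointing down, gripper open.
Joint ranges: [-2.63, 2.63], [-0.92, 2.1], [0.06, 2.66], [-1.3, 4.44], [0, 2.69], [-3.02, 3.02]. Speed limits (rad/s): [2.22, 2.22, 2.79, 3.14, 3.14, 3.14].

INTERFACE

Orientations are given as [roll, pitch, yaw] about the fixed x, y, z axes, in that order (R = Rz(yaw) Ry(pitch) Rx(roll)).
In Python, from rig import r, eyes gives the robot as it stands. The module is installed in compiled form; this text tells all that it offers.
- The arm moves only by the shell command python3 -m inch 'ROWS' [FORCE]. ROWS is JSON, a list of rows, each a list of 7 numbers: the shift along the tool's x, y, z in m, then the turn, a rotation vector about the tool's x, y, z in degrees, then the closure, from -1 (fully open) to 1 (shut). In form: [[x, y, z, rx, ry, rz, gripper], ...]. A call has 1 to 8 rows; each row shifts and turns the commanded pose from where the row before left it, along the tool's axes as they then stand; what a row does not reach is not made up. A row lasts 1/10 s, in which the tool goes at most 50 mm and 8.59 degrees, less where a joint would pass 70% of its speed; a pose out of reach is approached as far as the arm can. A call with a gripper value outside its range is refused whole. The fingers move at their own pace and stop on an object; FORCE is the grip in N (left out, the last holds). Time passes only in rows, so rows that do not move let the fingers close. It gives the time, the measured TCP pose, the force, the opening and the grip force at its end, in the units of the state.
- r.sense(): the state, without advancing time (a new reading comes with each control period).
- eyes.grab_frame(name): name is "scene" or "top" or "wrist"; returns a dict with "img" (480x640x3 uint8, blue, green, red), "fx", "fy", "cx", "cy" (pixels), "D" ([k1, k2, p1, p2, k3] as OpenCV has them; the pictures are not rectified), "R" (3x3) and "t" (3): a world point X has camera coordinates R X + t; the wrist camera has in their place "hand_eye" (4x4, takes a point from camera to tool coordinates, whose origin is the TCP and whose axes are the flange's). Camera axes: x right, y down, z forward; pixel columns grow to the right and rows downward; lengths in mm; the calibration is good to about 2 mm. A picture is of the moment at which its call begins: read the wrist's pose just before it. There is no depth.
- r.sign_off(): hands the job in; it is judged then, once.
The state is a dict: "clock": time; "qpos": joint angles; "qvel": joint speeds; "joint_efforts": joint torques, N m; "eef_pos": TCP position; "tcp_rot": TCP orientation; "contact_force": force on the tool from outside, world axes, zero at the start; "wrist_torque": the same for the moment, N m; "opening": opening from 0.0 (shut) to 1.0 (fully open); "grasp_force": force on a finger pad.
Only numpy, scipy, OpenCV 4.12 (cv2) and the standard library are available. Lean on these libraries where they do the work, as an engineer would, in place of code of your own. Each camera call takes 0.05 s, during which the arm holds its last target. There are 200 camera calls.

TASK

Check the hook scale: press the release button of the grey check-weight case so that its lid springs fully open, lift the taller of the two check weights out by its stirrup and hang it on the scale's hook. Let it down slowly, without a jerk and without pressing the hook to its bottom stop, until it hangs free and upright from the hook and the pointer settles. The shorter weight stays in its nest and the adapters and injectors standing and lying about are left alone.

Things in the scene. Friction and masses are not known exactly. Their poses are not given: they have to be found in the camera images.
- scale: Bench hook scale, fixed: grey base 200 (x) x 140 (y) x 12 mm, column 36 x 44 mm at x = +75 mm, round dial head 112 mm across (face at x = +53 mm, centre 305 mm high; top 361 mm). The hook comes out of the column towards -x, free space before and above it. Origin: centre of underside; z up; the hook points to -x, the front. Stands left or right on the bench, the case on the other side.
- hook_seat (a point): Top of the 9 mm round hook bar at its lowest point, where a hung bar rests: 55 mm before the scale's origin, 205 mm high when empty; moves with the hook. The bar runs along the scale's x: behind, its top is 11 mm above the seat 25 mm back; in front it turns up to a tip 28 mm out, 21 mm above; it reaches 9 mm below the seat. Thread a stirrup over the tip along the scale's +x, then lower.
- scale_hook (a joint): Travel of the sprung hook, m: 0 empty (top stop), growing downwards, 0.07 at the bottom stop. Spring 180 N/m, damped (8 N s/m); the tall weight pulls it down about 0.042, the short one about 0.023. The dial pointer follows it, 60 rad per m, clockwise from 12 o'clock.
- case: Grey clamshell case with metal corners, fixed: 100 (x) x 230 (y) mm, shut 118 mm high; base 48 mm high, 4 mm walls, with two round nests 54 mm across, 12 mm deep, at x = 0, y = -60 and +60 mm (nest floor 12 mm above the bench). Lid hinge along the rear (+x) rim, latch in front out to x = -116 mm, 60 mm wide. Origin: centre of underside; z up; -x is the front with the release button.
- case_lid (a joint): Lid angle, rad: 0 shut and latched, 1.75 open at its stop, leaning back from the rear rim. Once unlatched, a spring swings it open in about a second and holds it there; its front edge swings up and back, so keep the gripper from above the lid.
- lid_edge (a point): Middle of the upper front edge of the lid (shut: at x = -50 mm, z = 118 mm in the case's frame).
- release_button (a joint): Release button angle, rad: 0 out, 0.24 fully pressed; springs back. The latch lets go at about 0.14. Pressing takes about 2 N to start and 5 N for the full stroke.
- button_top (a point): Centre of the top of the round button cap (34 mm across), 103 mm before the case's centre, 48 mm high. Press straight down: 5 mm unlatches, 9 mm is full stroke. The shut lid's front face is 53 mm behind it and 70 mm higher. The cap sits on a 44 mm wide steel rocker; its upright latch arm, 35 mm behind the cap's centre, reaches 17 mm above the cap.
- tall_weight: Tall check weight, about 0.8 kg, in either nest: steel cylinder 50 mm across, 48 mm high, with a rigid stirrup, 98 mm in all. The stirrup: two upright legs, 48 mm over their outsides along y, 12 mm wide in x, 50 mm high, joined on top by a 9 mm square bar; its window, 32 mm wide and 41 mm high, is open along x. Grasp the legs from above across y. Origin: centre of underside; z up.
- tall_weight_eye (a point): Middle of the underside of the tall weight's stirrup bar, 89 mm above its underside; this comes to rest on hook_seat.
- short_weight: Short check weight, 0.45 kg: the same diameter and stirrup on a cylinder only 26 mm high, 76 mm high in all; stands in the other nest. Origin: centre of the underside.
- adapter_two_port: Black clamp adapter 47 x 50 x 68 mm high standing close beside the case's latch (bystander). Origin: centre of the underside.
- adapter_round: Black round clamp adapter 47 x 54 x 62 mm high standing beside the scale's base (bystander). Origin: centre of the underside.
- injector_side: Grey diesel injector, 170 x 78 x 29 mm, lying on the right of the bench (bystander). Origin: centre of the underside.

How it is judged:
By the outcome, as a careful person would: the job done as asked, in the order asked, and still so for the second after the job is handed in, with the robot touching nothing.
It also fails if it takes over 58 s, if anything falls off the work surface, if the arm or the gripper's body presses on something with over 40 N, if the wrist force passes 120 N, or if a joint passes its speed limit or range.

## Working session

There is one attempt and no reset: what is moved stays moved. The work goes in short steps, Python scripts to look and compute and a shell command to move; the robot and the scene stay as the last step left them, time stands still between calls to the robot, and variables do not carry over. Pictures are saved under pics/ and viewed, at most 10 in all, crops included, and the job is handed in when it is done.

```bash
mkdir -p pics; cat > h.py <<'E'
import numpy as np, cv2, pickle
from scipy.spatial.transform import Rotation as Ro
def ray(f,uv):
    K=np.array([[f['fx'],0,f['cx']],[0,f['fy'],f['cy']],[0,0,1.]])
    n=cv2.undistortPoints(np.array([[uv]],float),K,np.array(f['D'],float))[0,0]
    R=np.array(f['R']);t=np.array(f['t']).ravel()
    return -R.T@t, R.T@np.array([n[0],n[1],1])
def atz(f,uv,z):
    o,d=ray(f,uv); return o+d*(z-o[2])/d[2]
def proj(f,P):
    K=np.array([[f['fx'],0,f['cx']],[0,f['fy'],f['cy']],[0,0,1.]])
    return cv2.projectPoints(np.array(P,float).reshape(-1,3),cv2.Rodrigues(np.array(f['R'],float))[0],np.array(f['t'],float),K,np.array(f['D'],float))[0][:,0]
def tri(fs,uvs):
    A=np.zeros((3,3));b=np.zeros(3)
    for f,u in zip(fs,uvs):
        o,d=ray(f,u);d=d/np.linalg.norm(d);M=np.eye(3)-np.outer(d,d);A+=M;b+=M@o
    return np.linalg.solve(A,b)
def load(n): return pickle.load(open(n+'.pkl','rb'))
def snap(name,tag):
    from rig import r,eyes
    s=r.sense(); f=eyes.grab_frame(name)
    if name=='wrist':
        T=np.eye(4);T[:3,:3]=Ro.from_euler('xyz',s['tcp_rot']).as_matrix();T[:3,3]=s['eef_pos']
        W=np.linalg.inv(T@np.array(f['hand_eye']));f['R']=W[:3,:3];f['t']=W[:3,3]
    f=dict(f);pickle.dump(f,open(tag+'.pkl','wb'));cv2.imwrite(f'pics/{tag}.png',f['img']);return f
E
python3 - <<'E'
from h import *
for n in('scene','top'):
    f=snap(n,n+'0'); print(n,ray(f,(320,240)))
from rig import r
print(r.sense())
E
```

```text
scene (array([ -99.86642123,  684.10680884, 1190.30666947]), array([ 0.4313215 , -0.52949305, -0.73061254]))
top (array([ 358.30798551, -125.66516981, 1561.18150095]), array([ 0.11213613,  0.02838187, -0.99329406]))
{'clock': 0.1, 'qpos': array([-1.11239556e+00,  3.53538544e-01,  1.63406721e+00, -3.34557726e-05,
        1.15517243e+00, -2.40602815e-03]), 'qvel': array([ 0.00131592, -0.00182699, -0.00057127, -0.00066194,  0.00144906,
       -0.00039135]), 'joint_efforts': array([ 1.04350569e-03, -6.06361198e+01, -3.42818391e+01,  1.29695870e-06,
        3.90976100e-03, -2.30132798e-05]), 'eef_pos': array([ 277.73010792, -559.45639506,  247.65874481]), 'tcp_rot': array([-3.14040706e+00,  2.77389690e-05,  4.60820335e-01]), 'contact_force': array([-0.57201499, -0.00362331, -0.75814924]), 'wrist_torque': array([ 0.00108424, -0.06132023, -0.03849668]), 'grasp_force': 0.0, 'opening': 1.0022469479544749}
```

View pics/scene0.png

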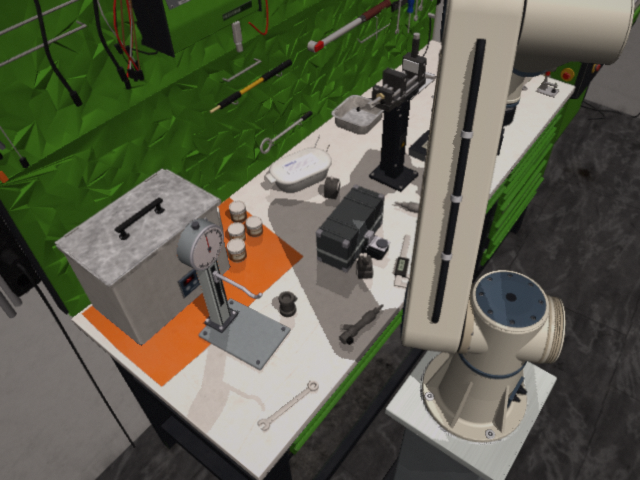

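View pics/top0.png

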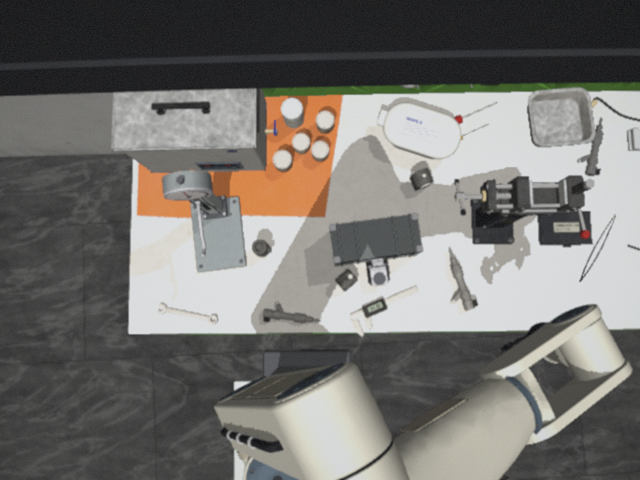

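The scale is on the left (top ~218,233), the case is in the middle (~375,240) with its button towards the robot (~378,270), and one adapter stands beside the latch (~345,280). Next I'll enlarge both.

```bash
python3 - <<'E'
from h import *
f=load('top0');s=load('scene0')
a=f['img'][200:300,315:435];b=f['img'][165:275,155:275]
A=cv2.resize(a,None,fx=3.3,fy=3.3,interpolation=2);B=cv2.resize(b,None,fx=3.3,fy=3.3,interpolation=2)
c=s['img'][180:280,310:430];d=s['img'][215:365,165:315]
C=cv2.resize(c,None,fx=2.4,fy=2.4,interpolation=2);D=cv2.resize(d,None,fx=1.6,fy=1.6,interpolation=2)
o=np.zeros((600,800,3),np.uint8)
for im,x,y in((A,0,0),(B,400,0),(C,0,350),(D,400,365)):
    h=min(im.shape[0],600-y);w=min(im.shape[1],800-x);o[y:y+h,x:x+w]=im[:h,:w]
cv2.imwrite('pics/c0.png',o)
E
```

```text
(no output)
```

View pics/c0.png

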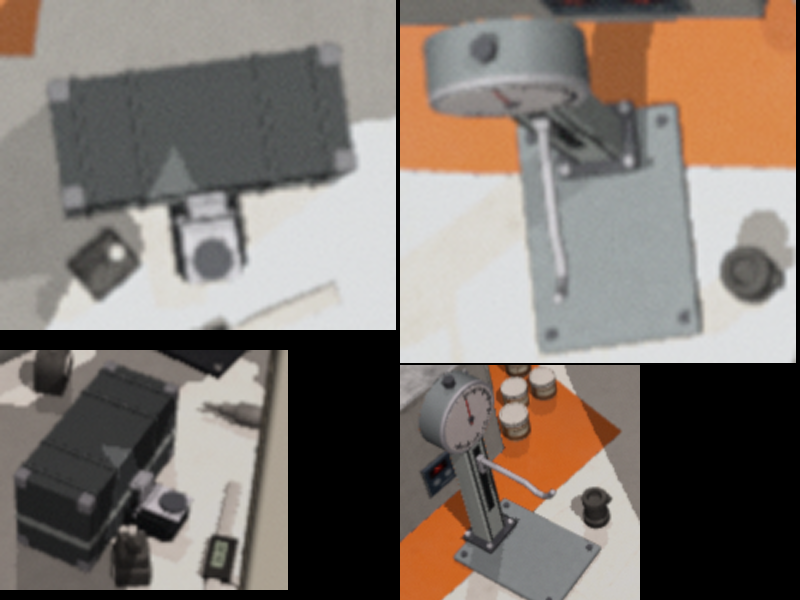

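```bash
python3 - <<'E'
from h import *
f=load('top0');s=load('scene0')
a=lambda x,y:(315+(x+.5)/3.3-.5,200+(y+.5)/3.3-.5)
b=lambda x,y:(155+(x-400+.5)/3.3-.5,165+(y+.5)/3.3-.5)
L=[atz(f,a(*p),118)[:2] for p in((50,80),(341,43),(355,170),(65,215))]
print('lid',np.round(L),np.mean(L,0),[np.linalg.norm(L[i]-L[(i+1)%4]) for i in range(4)])
v=(L[0]+L[3]-L[1]-L[2]);print('y axis ang',np.degrees(np.arctan2(v[1],v[0]))-90)
print('button',atz(f,a(213,260),48), 'scene', atz(s,(310+172/2.4,180+(503-350)/2.4),48))
S=[atz(f,b(*p),12)[:2] for p in((678,103),(700,332),(540,352))]
print('base',S,(S[0]+S[2])/2,[np.linalg.norm(S[i]-S[i+1]) for i in range(2)])
v=S[0]-S[1];print('x ang',np.degrees(np.arctan2(v[1],v[0])))
v=S[2]-S[1];print('y ang',np.degrees(np.arctan2(v[1],v[0]))-90)
print('tip',tri([f,s],[b(559,298),(165+151/1.6,215+(493-365)/1.6)]), atz(f,b(559,298),226))
E
```

```text
lid [[ 563. -110.]
 [ 589. -340.]
 [ 489. -347.]
 [ 456. -121.]] [ 524.29963192 -229.53789214] [np.float64(230.68812017502597), np.float64(100.71156601651937), np.float64(229.00259373941108), np.float64(107.12330594428728)]
y axis ang 7.299073796396456
button [ 422.90359553 -240.66079568   48.        ] scene [ 422.01452805 -237.44121722   48.        ]
base [array([661.76525071, 146.43185345]), array([465.29916447, 126.58658404]), array([449.91978054, 262.81088546])] [555.84251563 204.62136945] [np.float64(197.46583947803617), np.float64(137.0896996387301)]
x ang 5.767949577790608
y ang 6.441276521329527
tip [477.83926243 197.33503707 221.31766501] [476.61140689 195.61529517 226.        ]
```

```bash
python3 -m inch '[[0,0,0,0,0,6.7,1],[0,0,0,0,0,6.7,1],[0,0,0,0,0,6.7,1],[0.02,-0.035,0,0,0,0,1],[0.02,-0.035,0,0,0,0,1],[0.02,-0.035,0,0,0,0,1],[0.02,-0.035,0,0,0,0,1],[0.02,-0.035,0,0,0,0,1]]' 40
cat >> h.py <<'E'
def to(x,y,z,yaw=None):
    from rig import r
    s=r.sense();M=Ro.from_euler('xyz',s['tcp_rot'])
    d=M.inv().apply(np.array([x,y,z])-s['eef_pos'])
    print('t',round(s['clock'],2),'eef',np.round(s['eef_pos'],1),'rot',np.round(np.degrees(s['tcp_rot']),2),'F',np.round(s['contact_force'],1),'grip',round(s['grasp_force'],1),'op',round(s['opening'],3))
    print('shift mm',np.round(d,1))
    if yaw is not None: 
        t=Ro.from_euler('xyz',[180,0,yaw],degrees=True); print('turn deg',np.round(np.degrees((M.inv()*t).as_rotvec()),2))
E
python3 -c "
from h import *
to(419,-239.5,120,6.3)"
```

```text
clock: 0.9
eef_pos: [358.3, -373.3, 248.0]
tcp_rot: [-3.141, 0.0, 0.11]
contact_force: [0.5, -0.6, 0.0]
opening: -0.003
grasp_force: 0.0
t 0.9 eef [ 358.3 -373.3  248. ] rot [-1.7998e+02  1.0000e-02  6.2800e+00] F [ 0.5 -0.6  0. ] grip 0.0 op -0.003
shift mm [  75.  -126.3  128. ]
turn deg [-0.02  0.01 -0.02]
```

```bash
python3 -m inch '[[0.019,-0.032,0,0,0,0,1],[0.019,-0.032,0,0,0,0,1],[0.019,-0.031,0.02,0,0,0,1],[0.018,-0.031,0.03,0,0,0,1],[0,0,0.03,0,0,0,1],[0,0,0.03,0,0,0,1],[0,0,0.018,0,0,0,1],[0,0,0,0,0,0,1]]'
python3 -c "
from h import *
f=snap('wrist','w1');to(419,-239.5,120,6.3)
print(proj(f,[[422.5,-239.5,48],[419,-239.5,48]]))"
```

```text
clock: 1.7
eef_pos: [417.2, -240.3, 118.0]
tcp_rot: [-3.139, 0.004, 0.11]
contact_force: [0.3, -0.5, -0.2]
opening: -0.004
grasp_force: 0.0
t 1.75 eef [ 418.  -240.9  119.4] rot [-1.799e+02  1.300e-01  6.310e+00] F [0.6 0.  0.1] grip 0.0 op -0.001
shift mm [ 1.1 -1.3 -0.6]
turn deg [-0.1   0.13  0.01]
[[320.68169267 252.44607597]
 [320.07107014 257.59230687]]
```

View pics/w1.png

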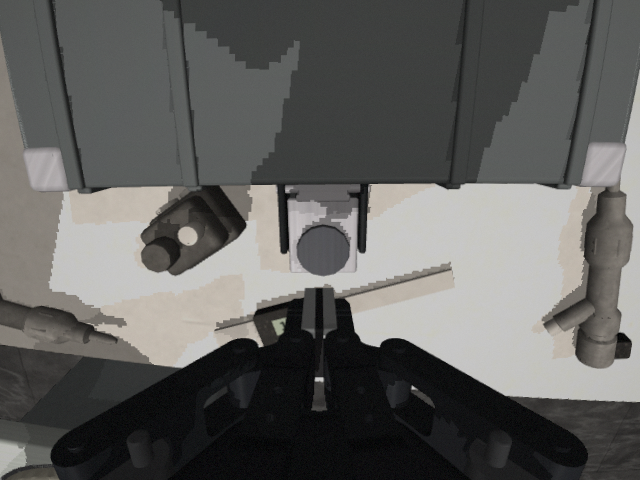

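Button cap at about (324,250), within 2 mm of the estimate, and the lid's front edge is level in the image, so the yaw is right. Now I'll press.

```bash
python3 -m inch '[[0.002,0,0.02,0,0,0,1],[0,0,0.02,0,0,0,1],[0,0,0.012,0,0,0,1],[0,0,0.003,0,0,0,1],[0,0,0.003,0,0,0,1],[0,0,0.002,0,0,0,1],[0,0,0.002,0,0,0,1],[0,0,0,0,0,0,1]]'
```

```text
clock: 2.55
eef_pos: [420.4, -241.4, 58.8]
tcp_rot: [3.141, 0.001, 0.11]
contact_force: [-5.6, -0.8, 6.3]
opening: -0.0
grasp_force: 3.3
```

```bash
python3 -m inch '[[0,0,0,0,0,0,1],[0,0,-0.01,0,0,0,1],[-0.005,0,-0.03,0,0,0,1],[-0.03,0,-0.04,0,0,0,1],[-0.03,0,-0.05,0,0,0,1],[-0.02,0,-0.05,0,0,0,-1],[0,0,-0.04,0,0,0,-1],[0,0,0,0,0,0,-1]]'
python3 -c "
from h import *
snap('top','t2');f=snap('wrist','w2');to(420,-240,260,6.3)
c=np.array([525.5,-230.5]);M=Ro.from_euler('z',6.3,degrees=True).as_matrix()[:2,:2]
for y in(60,-60):
  p=c+M@[0,y];print(p,proj(f,[[*p,110],[*p,88]]))"
```

```text
clock: 3.35
eef_pos: [344.2, -251.8, 274.1]
tcp_rot: [3.134, -0.009, 0.109]
contact_force: [0.0, 0.6, 0.1]
opening: 0.505
grasp_force: 0.0
t 3.45 eef [ 342.6 -250.3  269.4] rot [179.84  -0.19   6.29] F [-0.6  0.9 -1.2] grip 0.0 op 0.681
shift mm [78.  -1.8  9.6]
turn deg [ 0.16 -0.19 -0.01]
[ 518.91594133 -170.86234267] [[238.7146391   -9.89028572]
 [244.70072369   0.89337931]]
[ 532.08405867 -290.13765733] [[397.49745748  -9.97587255]
 [391.37429682   0.79387968]]
```

View pics/w2.png

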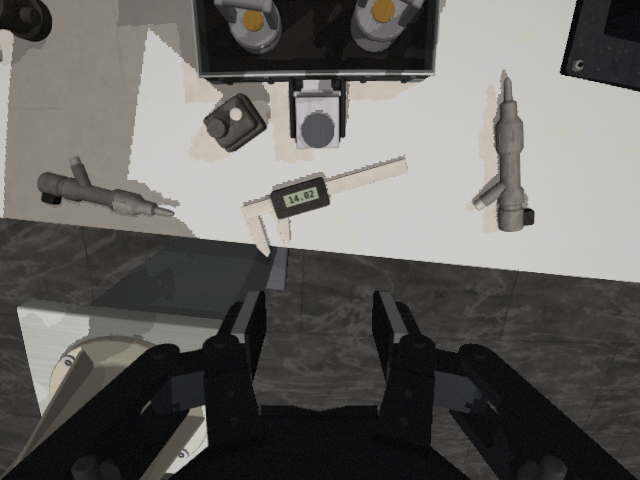

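The lid is open and both weights are visible at the top of the image. I'll move forward for a better view.

```bash
python3 -m inch '[[0.03,0,0,0,0,0,-1],[0.03,0,0,0,0,0,-1],[0.03,0,0,0,0,0,-1],[0.01,0,0,0,0,0,-1],[0,0,0,0,0,0,-1],[0,0,0,0,0,0,-1]]'
python3 -c "
from h import *
f=snap('wrist','w3');to(430,-240,270,6.3)
c=np.array([525.5,-231]);M=Ro.from_euler('z',6.3,degrees=True).as_matrix()[:2,:2]
for y in(60,-60):
  p=c+M@[0,y];print(p,proj(f,[[*p,110],[*p,88]]))
cv2.imwrite('pics/w3c.png',cv2.resize(f['img'][0:300,160:480],(640,600)))"
```

```text
clock: 4.05
eef_pos: [440.2, -238.5, 266.6]
tcp_rot: [-3.14, 0.002, 0.111]
contact_force: [-0.2, 0.5, -0.1]
opening: 1.002
grasp_force: 0.0
t 4.1 eef [ 440.  -238.7  266.9] rot [-1.7995e+02  1.0000e-01  6.3000e+00] F [ 0.1 -0.2 -0.4] grip 0.0 op 1.003
shift mm [-10.1   0.2  -3.1]
turn deg [-0.05  0.1   0.  ]
[ 518.91594133 -171.36234267] [[248.64979439 121.91850033]
 [253.76737541 122.48460487]]
[ 532.08405867 -290.63765733] [[396.95936192 121.8403656 ]
 [391.35664544 122.40821792]]
```

View pics/w3c.png

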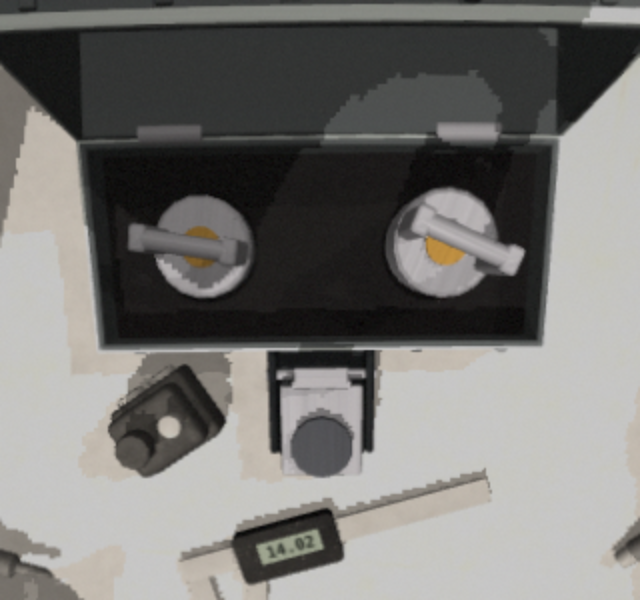

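The right-hand weight looks larger (cylinder top about 112 px across, against 100 px), so it is the tall one. Its bar runs from about (412,215) to (523,262) in the crop.

```bash
python3 - <<'E'
from h import *
f=load('w3');print('cam z',ray(f,(320,240))[0])
q=lambda x,y:(160+x/2-.25,y/2-.25)
for n,e,z in(('R',((412,215),(523,262)),110),('L',((130,238),(245,250)),88)):
    a,b=[atz(f,q(*p),z) for p in e];v=a-b
    print(n,(a+b)/2,np.linalg.norm(v),'yaw of y',np.degrees(np.arctan2(v[1],v[0]))-90)
for n,c,w,z in(('R',(443,243),112,60),('L',(204,246),100,38)):
    a=atz(f,q(c[0]-w/2,c[1]),z);b=atz(f,q(c[0]+w/2,c[1]),z);print(n,(a+b)/2,np.linalg.norm(a-b))
to(531,-291,190,6.3)
E
```

```text
cam z [ 518.68141805 -229.02161739  392.73091987]
R [ 533.89298686 -287.75534253  110.        ] 49.42038186800925 yaw of y -14.747245039976903
L [ 519.54427664 -171.08075887   88.        ] 50.382639365341596 yaw of y 0.12237635667180768
R [ 533.28225995 -286.59444322   60.        ] 53.43464068152719
L [ 519.55681426 -169.95241194   38.        ] 50.941902459744576
t 4.1 eef [ 440.  -238.7  266.9] rot [-1.7995e+02  1.0000e-01  6.3000e+00] F [ 0.1 -0.2 -0.4] grip 0.0 op 1.003
shift mm [84.8 62.1 76.7]
turn deg [-0.05  0.1   0.  ]
```

```bash
python3 -m inch '[[0.03,0.02,0,0,0,0,-1],[0.03,0.02,0,0,0,0,-1],[0.028,0.019,0.01,0,0,0,-1],[0,0,0.033,0,0,7,-1],[0,0,0.033,0,0,7,-1],[0,0,0,0,0,7,-1],[0,0,0,0,0,0,-1],[0,0,0,0,0,0,-1]]'
python3 - <<'E'
from h import *
f=snap('wrist','w4');to(533.5,-287.5,190,-15)
print(proj(f,[[533.5,-287.5,110]]))
u,v=proj(f,[[533.5,-287.5,110]])[0].astype(int)
x0=max(0,min(640-240,u-120));y0=max(0,min(480-180,v-90));print(x0,y0)
cv2.imwrite('pics/w4c.png',cv2.resize(f['img'][y0:y0+180,x0:x0+240],(800,600),interpolation=2))
E
```

```text
clock: 4.9
eef_pos: [534.9, -288.4, 192.2]
tcp_rot: [3.141, -0.001, -0.254]
contact_force: [-0.0, -0.2, 0.1]
opening: 1.001
grasp_force: 0.0
t 4.95 eef [ 535.2 -288.4  192.5] rot [ 1.7998e+02 -7.0000e-02 -1.4540e+01] F [0.1 0.3 0.4] grip 0.0 op 0.998
shift mm [-1.9 -0.4  2.5]
turn deg [ 0.02 -0.07  0.46]
[[319.07673436 255.85896296]]
199 165
```

View pics/w4c.png

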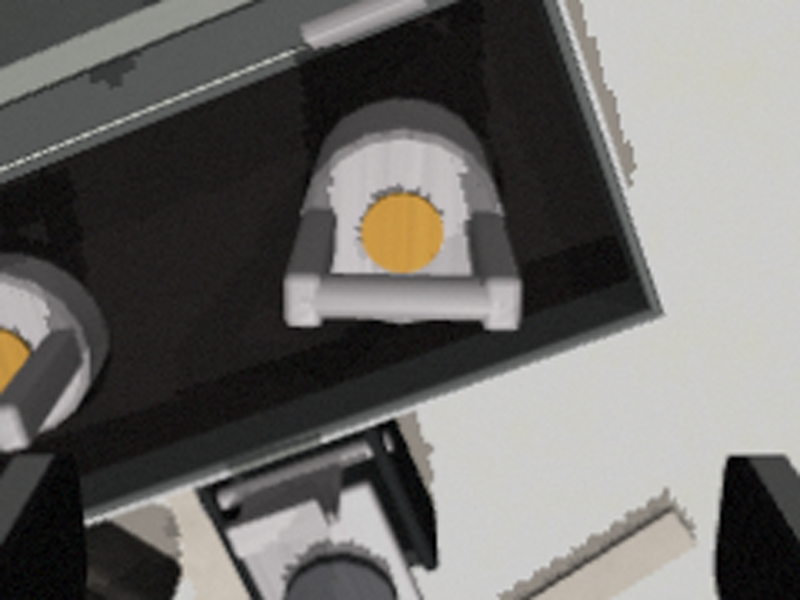

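Bar runs from (285,298) to (520,302) in the crop. It is 1° off the tool, and its centre agrees with the projection. Lowering and gripping next.

```bash
python3 -m inch '[[-0.002,0,0.03,0,0,1,-1],[0,0,0.03,0,0,0,-1],[0,0,0.025,0,0,0,-1],[0,0,0.015,0,0,0,-1],[0,0,0.007,0,0,0,-1],[0,0,0,0,0,0,-1],[0,0,0,0,0,0,-1]]' 80
python3 -c "
from h import *
to(533.5,-287.4,86,-15.5)"
```

```text
clock: 5.65
eef_pos: [534.1, -287.8, 85.7]
tcp_rot: [3.141, -0.002, -0.274]
contact_force: [0.7, -0.4, 0.2]
opening: 1.001
grasp_force: 0.0
t 5.65 eef [ 534.1 -287.8   85.7] rot [ 1.7998e+02 -9.0000e-02 -1.5670e+01] F [ 0.7 -0.4  0.2] grip 0.0 op 1.001
shift mm [-0.7 -0.2 -0.3]
turn deg [ 0.02 -0.09 -0.17]
```

```bash
python3 -m inch '[[0,0,0,0,0,0,0],[0,0,0,0,0,0,0.1],[0,0,0,0,0,0,0.3],[0,0,0,0,0,0,0.6],[0,0,0,0,0,0,1],[0,0,0,0,0,0,1],[0,0,0,0,0,0,1],[0,0,0,0,0,0,1]]' 80
python3 -c "
from h import *
to(533.5,-287.4,180,-15.5)"
```

```text
clock: 6.45
eef_pos: [533.8, -287.8, 85.5]
tcp_rot: [3.141, -0.001, -0.274]
contact_force: [-1.7, -0.7, 5.5]
opening: 0.549
grasp_force: 81.4
t 6.45 eef [ 533.8 -287.8   85.5] rot [ 1.7998e+02 -7.0000e-02 -1.5690e+01] F [-1.7 -0.7  5.5] grip 81.4 op 0.549
shift mm [ -0.3  -0.2 -94.5]
turn deg [ 0.02 -0.07 -0.19]
```

```bash
python3 -m inch '[[0,0,-0.005,0,0,0,1],[0,0,-0.008,0,0,0,1],[0,0,-0.012,0,0,0,1],[0,0,-0.02,0,0,0,1],[0,0,-0.025,0,0,0,1],[0,0,-0.025,0,0,0,1],[0,0,-0.025,0,0,0,1],[0,0,-0.02,0,0,0,1]]'
python3 -c "
from h import *
to(533.5,-287.4,240,6)"
```

```text
clock: 7.25
eef_pos: [533.4, -287.4, 226.8]
tcp_rot: [3.141, -0.001, -0.274]
contact_force: [0.2, -0.9, -7.8]
opening: 0.547
grasp_force: 83.6
t 7.25 eef [ 533.4 -287.4  226.8] rot [ 1.7999e+02 -6.0000e-02 -1.5700e+01] F [ 0.2 -0.9 -7.8] grip 83.6 op 0.547
shift mm [  0.1  -0.  -13.2]
turn deg [ 2.00e-02 -6.00e-02 -2.17e+01]
```

```bash
python3 -m inch '[[0,0,0,0,0,-7.2,1],[0,0,0,0,0,-7.2,1],[-0.01,0,0,0,0,-7.2,1],[-0.03,-0.01,0,0,0,0,1],[-0.03,-0.025,0,0,0,0,1],[-0.01,-0.035,0,0,0,0,1],[0,-0.04,0,0,0,0,1],[0,-0.04,0,0,0,0,1]]'
python3 -m inch '[[0,-0.04,0,0,0,0,1],[0,-0.04,0,0,0,0,1],[0,-0.04,0,0,0,0,1],[0,-0.04,0,0,0,0,1],[0,-0.04,0,0,0,0,1],[0,-0.035,0,0,0,0,1],[0,-0.02,0,0,0,0,1],[0,0,0,0,0,0,1]]'
python3 -c "
from h import *
to(415,188,222,6)"
```

```text
clock: 8.05
eef_pos: [437.4, -144.1, 225.3]
tcp_rot: [3.141, -0.001, 0.101]
contact_force: [0.9, 0.6, -8.3]
opening: 0.548
grasp_force: 84.7
clock: 8.85
eef_pos: [411.7, 110.6, 225.3]
tcp_rot: [-3.141, -0.001, 0.106]
contact_force: [0.6, 0.3, -7.1]
opening: 0.55
grasp_force: 85.7
t 8.85 eef [411.7 110.6 225.3] rot [-1.7995e+02 -5.0000e-02  6.0600e+00] F [ 0.6  0.3 -7.1] grip 85.7 op 0.55
shift mm [ 11.5 -76.6   3.4]
turn deg [-0.05 -0.05  0.06]
```

```bash
python3 -m inch '[[0,-0.03,0,0,0,0,1],[0,-0.03,0,0,0,0,1],[0,-0.017,0,0,0,0,1],[0,0,0,0,0,0,1],[0,0,0,0,0,0,1]]'
python3 - <<'E'
from h import *
f=snap('wrist','w5');to(428.5,191.2,217,6)
print(proj(f,[[501.1,198.9,205],[473.3,195.9,226],[477.8,197.3,221]]))
E
```

```text
clock: 9.35
eef_pos: [404.0, 184.6, 224.8]
tcp_rot: [3.141, 0.0, 0.104]
contact_force: [0.6, -0.3, -7.5]
opening: 0.549
grasp_force: 87.6
t 9.4 eef [404.  184.3 224.7] rot [1.7997e+02 1.0000e-02 5.9100e+00] F [-1.9  0.  -7.2] grip 87.6 op 0.55
shift mm [25.  -4.4  7.7]
turn deg [ 0.03  0.01 -0.09]
[[310.91401192  81.51815411]
 [310.48754133 155.5917424 ]
 [308.24862527 142.15188926]]
```

View pics/w5.png

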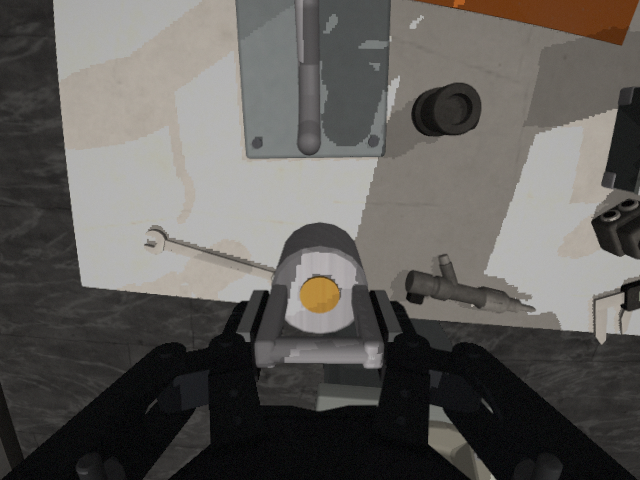

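The hook tip is at (309,155), where the estimate put it. The base edges suggest a yaw of about 7°, and the weight hangs straight in the jaws, its bar centred at about x=320.

```bash
python3 - <<'E'
from h import *
f=load('w5')
tip=atz(f,(309,155),224);print('tip',tip)
y=np.radians(6.8);d=np.array([np.cos(y),np.sin(y)])
seat=tip[:2]+27*d;print('seat',seat)
pre=tip[:2]-42*d;print('pre',pre,'bar img',proj(f,[[404,184.5,245],[404,184.5,240]]), atz(f,(320,351),249))
to(*pre,215.5,6.8);to(*seat,215.5,6.8)
E
```

```text
tip [473.31456494 196.50651801 224.        ]
seat [500.12463366 199.70342515]
pre [431.6100136  191.53355134] bar img [[321.96067785 349.44266986]
 [321.84857939 341.54953568]] [406.20083244 185.49063129 249.        ]
t 9.4 eef [404.  184.3 224.7] rot [1.7997e+02 1.0000e-02 5.9100e+00] F [-1.9  0.  -7.2] grip 87.6 op 0.55
shift mm [28.2 -4.4  9.2]
turn deg [ 0.03  0.01 -0.89]
t 9.4 eef [404.  184.3 224.7] rot [1.7997e+02 1.0000e-02 5.9100e+00] F [-1.9  0.  -7.2] grip 87.6 op 0.55
shift mm [97.2 -5.5  9.2]
turn deg [ 0.03  0.01 -0.89]
```

```bash
python3 -m inch '[[0,-0.0045,0.004,0,0,-0.9,1],[0.008,0,0.005,0,0,0,1],[0.01,0,0,0,0,0,1],[0.01,0,0,0,0,0,1],[0,0,0,0,0,0,1],[0,0,0,0,0,0,1]]'
python3 - <<'E'
from h import *
to(500.1,199.7,215.5,6.8)
E
```

```text
clock: 10.0
eef_pos: [431.8, 192.7, 215.4]
tcp_rot: [3.141, 0.001, 0.118]
contact_force: [-0.5, 0.1, -7.7]
opening: 0.551
grasp_force: 87.7
t 10.0 eef [431.8 192.7 215.4] rot [1.7999e+02 3.0000e-02 6.7700e+00] F [-0.5  0.1 -7.7] grip 87.7 op 0.551
shift mm [68.6  1.1 -0.1]
turn deg [ 0.01  0.03 -0.03]
```

```bash
python3 -m inch '[[0.005,0.001,0,0,0,0,1],[0.008,0,0,0,0,0,1],[0.01,0,0,0,0,0,1],[0.01,0,0,0,0,0,1],[0.007,0,0,0,0,0,1],[0,0,0,0,0,0,1]]'
python3 - <<'E'
from h import *
to(500.1,199.7,215.5,6.8)
f=snap('scene','s6')
P=proj(f,[[500,199.7,205],[473.3,196.5,226]]);print(P)
u,v=P[0].astype(int)
cv2.imwrite('pics/s6c.png',cv2.resize(f['img'][v-50:v+50,u-65:u+65],(780,600),interpolation=2))
E
```

```text
clock: 10.6
eef_pos: [472.7, 196.8, 215.6]
tcp_rot: [-3.141, -0.001, 0.118]
contact_force: [0.1, -0.8, -7.9]
opening: 0.552
grasp_force: 87.7
t 10.6 eef [472.7 196.8 215.6] rot [-1.7999e+02 -4.0000e-02  6.7800e+00] F [ 0.1 -0.8 -7.9] grip 87.7 op 0.552
shift mm [27.6  0.4  0.1]
turn deg [-0.01 -0.04 -0.02]
[[252.71333074 295.43655825]
 [261.33123691 294.52840868]]
```

View pics/s6c.png

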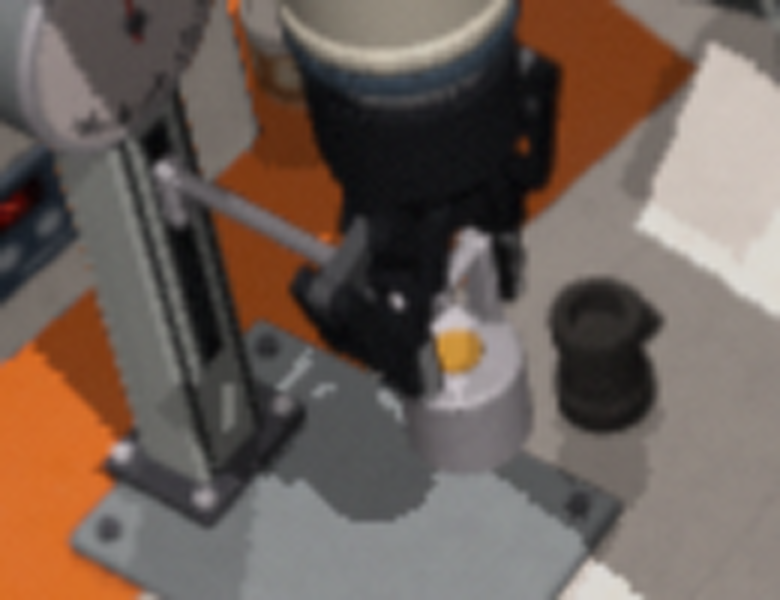

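The stirrup stands at the tip with no contact force. I'll carry on to the seat.

```bash
python3 -m inch '[[0.006,0,0,0,0,0,1],[0.008,0,0,0,0,0,1],[0.008,0,0,0,0,0,1],[0.005,0,0,0,0,0,1],[0,0,0,0,0,0,1],[0,0,0,0,0,0,1]]'
python3 -m inch '[[0,0,0.004,0,0,0,1],[0,0,0.006,0,0,0,1],[0,0,0.006,0,0,0,1],[0,0,0.004,0,0,0,1],[0,0,0.001,0,0,0,1],[0,0,0,0,0,0,1],[0,0,0,0,0,0,1]]'
```

```text
clock: 11.25
eef_pos: [498.0, 199.7, 215.4]
tcp_rot: [3.141, 0.001, 0.119]
contact_force: [-0.2, -0.8, -7.6]
opening: 0.546
grasp_force: 87.7
clock: 11.95
eef_pos: [498.3, 199.9, 194.7]
tcp_rot: [-3.142, -0.0, 0.119]
contact_force: [-0.6, 0.0, -8.0]
opening: 0.55
grasp_force: 87.7
```

```bash
python3 -m inch '[[0,0,0.002,0,0,0,1],[0,0,0.002,0,0,0,1],[0,0,0.002,0,0,0,1],[0,0,0.002,0,0,0,1],[0,0,0.002,0,0,0,1],[0,0,0.002,0,0,0,1],[0,0,0.002,0,0,0,1],[0,0,0.002,0,0,0,1]]'
python3 -m inch '[[0,0,0.002,0,0,0,1],[0,0,0.002,0,0,0,1],[0,0,0.002,0,0,0,1],[0,0,0.002,0,0,0,1],[0,0,0.002,0,0,0,1],[0,0,0.001,0,0,0,1],[0,0,0,0,0,0,1],[0,0,0,0,0,0,1]]'
```

```text
clock: 12.75
eef_pos: [498.4, 199.9, 178.5]
tcp_rot: [-3.142, -0.0, 0.119]
contact_force: [0.4, 0.5, -6.1]
opening: 0.548
grasp_force: 87.6
clock: 13.55
eef_pos: [498.3, 199.9, 167.7]
tcp_rot: [-3.142, -0.0, 0.119]
contact_force: [1.1, -0.2, -3.3]
opening: 0.551
grasp_force: 87.6
```

```bash
python3 -m inch '[[0,0,0.002,0,0,0,1],[0,0,0.002,0,0,0,1],[0,0,0.002,0,0,0,1],[0,0,0.002,0,0,0,1],[0,0,0.002,0,0,0,1],[0,0,0.002,0,0,0,1],[0,0,0.002,0,0,0,1],[0,0,0.002,0,0,0,1]]'
python3 -m inch '[[0,0,0.001,0,0,0,1],[0,0,0,0,0,0,1],[0,0,0,0,0,0,1]]'
for i in 1 2 3 4; do python3 -m inch '[[0,0,0,0,0,0,1]]' | grep -E "contact|eef"; done
```

```text
clock: 14.35
eef_pos: [498.5, 199.9, 151.6]
tcp_rot: [-3.141, -0.001, 0.119]
contact_force: [2.5, 0.2, -1.0]
opening: 0.543
grasp_force: 87.9
clock: 14.65
eef_pos: [498.4, 199.9, 150.7]
tcp_rot: [-3.141, -0.0, 0.119]
contact_force: [4.1, 1.3, -1.7]
opening: 0.549
grasp_force: 87.9
eef_pos: [498.4, 199.9, 150.8]
contact_force: [4.1, 0.7, -0.6]
eef_pos: [498.4, 199.9, 150.7]
contact_force: [4.1, 0.6, -0.9]
eef_pos: [498.4, 199.9, 150.7]
contact_force: [4.4, 0.5, -0.4]
eef_pos: [498.4, 199.9, 150.7]
contact_force: [4.9, 0.4, -1.1]
```

```bash
for i in 1 2 3; do python3 -m inch '[[0.001,0,0,0,0,0,1],[0.001,0,0,0,0,0,1],[0,0,0,0,0,0,1],[0,0,0,0,0,0,1]]' | grep -E "contact|eef"; done
```

```text
eef_pos: [499.2, 199.7, 150.1]
contact_force: [-2.9, -0.0, 0.6]
eef_pos: [502.0, 200.1, 150.5]
contact_force: [-2.9, -0.2, -0.3]
eef_pos: [503.9, 200.4, 150.4]
contact_force: [-4.8, -0.9, 0.4]
```

```bash
python3 -m inch '[[-0.001,0,0,0,0,0,1],[-0.001,0,0,0,0,0,1],[-0.0015,0,0,0,0,0,1],[0,0,0,0,0,0,1],[0,0,0,0,0,0,1]]' | grep -E "contact|eef"; python3 -m inch '[[0.0005,0,0,0,0,0,1],[0,0,0,0,0,0,1],[0,0,0,0,0,0,1]]' | grep -E "contact|eef"
```

```text
eef_pos: [501.6, 200.5, 151.0]
contact_force: [3.6, 1.1, -1.7]
eef_pos: [501.4, 200.3, 150.7]
contact_force: [3.2, 1.4, -0.9]
```

```bash
python3 -m inch '[[0.0005,0,0.001,0,0,0,1],[0,0,0.001,0,0,0,1],[0,0,0.001,0,0,0,1],[0,0,0,0,0,0,1],[0,0,0,0,0,0,1]]' | grep -E "contact|eef"; for i in 1 2 3; do python3 -m inch '[[0,0,0,0,0,0,1]]' | grep -E "contact|eef"; done
```

```text
eef_pos: [501.5, 200.2, 147.5]
contact_force: [0.3, 2.0, -0.2]
eef_pos: [501.5, 200.3, 147.5]
contact_force: [0.1, 2.9, -0.6]
eef_pos: [501.5, 200.2, 147.6]
contact_force: [0.9, 3.6, -0.8]
eef_pos: [501.5, 200.2, 147.6]
contact_force: [0.9, 3.3, -0.0]
```

```bash
python3 -m inch '[[0,0,0,0,0,0,1],[0,0,0,0,0,0,1],[0,0,0,0,0,0,1]]' 20; python3 -m inch '[[0,0,0,0,0,0,0],[0,0,0,0,0,0,-0.1],[0,0,0,0,0,0,-0.15],[0,0,0,0,0,0,-0.2],[0,0,0,0,0,0,-0.25],[0,0,0,0,0,0,-0.3],[0,0,0,0,0,0,-0.35],[0,0,0,0,0,0,-0.4]]'
python3 -m inch '[[0,0,0,0,0,0,-0.5],[0,0,0,0,0,0,-0.6],[0,0,0,0,0,0,-0.7],[0,0,0,0,0,0,-0.8],[0,0,0,0,0,0,-0.9],[0,0,0,0,0,0,-1],[0,0,0,0,0,0,-1],[0,0,0,0,0,0,-1]]'
```

```text
clock: 18.15
eef_pos: [501.5, 200.2, 147.5]
tcp_rot: [3.142, 0.0, 0.119]
contact_force: [-0.5, 3.7, -0.7]
opening: 0.55
grasp_force: 88.3
clock: 18.95
eef_pos: [501.7, 200.2, 147.6]
tcp_rot: [3.142, 0.0, 0.119]
contact_force: [0.6, -1.0, 0.7]
opening: 0.698
grasp_force: 0.0
clock: 19.75
eef_pos: [501.7, 200.2, 147.6]
tcp_rot: [-3.142, 0.0, 0.119]
contact_force: [-0.1, 0.3, 0.6]
opening: 1.0
grasp_force: 0.0
```

```bash
python3 -m inch '[[-0.005,0,0,0,0,0,-1],[-0.01,0,0,0,0,0,-1],[-0.015,0,0,0,0,0,-1],[-0.02,0,0,0,0,0,-1],[-0.02,0,0,0,0,0,-1],[-0.02,0,-0.01,0,0,0,-1],[-0.02,0,-0.02,0,0,0,-1],[0,0,0,0,0,0,-1]]'
python3 -m inch '[[0,0,0,0,0,0,-1],[0,0,0,0,0,0,-1],[0,0,0,0,0,0,-1],[0,0,0,0,0,0,-1],[0,0,0,0,0,0,-1],[0,0,0,0,0,0,-1],[0,0,0,0,0,0,-1],[0,0,0,0,0,0,-1]]' | head -2
python3 - <<'E'
from h import *
f=snap('scene','s7');t=snap('top','t7')
a=cv2.resize(f['img'][205:345,165:305],(420,420),interpolation=2)
b=cv2.resize(f['img'][170:280,300:430],(380,322),interpolation=2)
o=np.zeros((600,800,3),np.uint8);o[:420,:420]=a;o[:322,420:]=b
c=cv2.resize(t['img'][160:290,150:440],(380,170),interpolation=2);o[330:500,420:]=c
cv2.imwrite('pics/s7c.png',o)
E
```

```text
clock: 20.55
eef_pos: [390.5, 186.9, 178.9]
tcp_rot: [-3.141, -0.001, 0.119]
contact_force: [0.0, -0.1, -0.3]
opening: 1.002
grasp_force: 0.0
clock: 21.35
eef_pos: [392.5, 187.2, 177.5]
```

View pics/s7c.png

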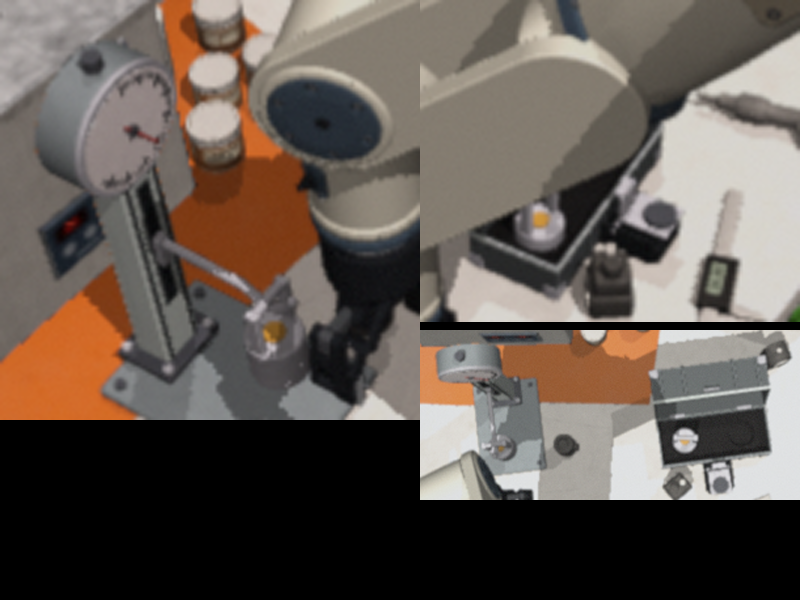

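The weight hangs upright on the hook, the pointer has swung round, and the short weight and the bystanders are in place. I'll check that it has settled, then hand in.

```bash
for i in 1 2 3; do python3 -m inch '[[0,0,0,0,0,0,-1],[0,0,0,0,0,0,-1],[0,0,0,0,0,0,-1],[0,0,0,0,0,0,-1],[0,0,0,0,0,0,-1],[0,0,0,0,0,0,-1],[0,0,0,0,0,0,-1],[0,0,0,0,0,0,-1]]' | head -1; done
python3 - <<'E'
from h import *
import time
from rig import r,eyes
a=[eyes.grab_frame('scene')['img'][205:345,165:270].astype(int) for _ in range(4)]
a.insert(0,load('s7')['img'][205:345,165:270].astype(int))
d=[np.sort(np.abs(a[i]-a[-1]).max(2).ravel())[[-1,-50,-500]] for i in range(4)];print(d)
if d[0][1]<40 and d[1][1]<30: print(r.sign_off())
E
```

```text
clock: 22.25
clock: 23.05
clock: 23.85
[array([28,  4,  3]), array([7, 4, 3]), array([7, 4, 3]), array([7, 4, 3])]
the job is handed in; nothing more can be done
None
```

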